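# Slide the sample tray from the stand up onto the scale and weigh it

### The arm

A 6-joint arm with a two-finger parallel gripper is mounted at the origin on the work surface. World frame = base frame: x ahead of the robot, y to its left, z up, the work surface at z = 0. Lengths are in m, angles in rad, forces in N, time in s.
With the tool pointing down it reaches from about 0.4 to 0.825 m from the base axis. Payload 7 kg.
Tool frame: the origin (TCP) lies at the very end of the fingers, on their centre line; the grasp point (between the pads) lies 19 mm behind it; z points along the fingers, y is the line along which they close (so a half turn about z gives the same grasp; the last joint's range is limited). The gripper opens to 88 mm and grips with 3 to 60 N. Pads are 19 mm wide; open, the fingers measure 130 mm over their backs; the gripper's body (78 mm by 193 mm) begins 47 mm behind the grasp point.
Start: joints at [-1.027, 0.359, 0.012, 0, -1.224, -0.288], TCP at [0.171, -0.653, 0.197] pointing down, gripper open.
Joint ranges: [-3.07, 3.07], [-1.43, 2.12], [-1.02, 1.25], [-3.03, 1.67], [-3.05, -0], [-3.03, 3.03]. Speed limits (rad/s): [2.39, 2.39, 3.01, 3.14, 3.14, 3.14].

### API

Orientations are given as [roll, pitch, yaw] about the fixed x, y, z axes, in that order (R = Rz(yaw) Ry(pitch) Rx(roll)).
In Python, from station import arm, grab_frame gives the robot as it stands.
- The arm moves only by the tool jog_arm, never from a script. Its argument "deltas" is a list that holds one entry, the list of rows, each a list of 4 numbers: the shift along the tool's x, y, z in units of 60 mm (1.0 is 60 mm), then the turn about the tool's z in units of 5 degrees (1.0 is 5 degrees). A call has 1 to 8 rows; each row is the pose to reach, as a shift and turn from the pose commanded when the call began, along the tool's axes at that moment; what a row does not reach only later rows make up. A row lasts 1/8 s, in which the tool goes at most 62.5 mm and 10.7 degrees, less where a joint would pass 70% of its speed; a pose out of reach is approached as far as the arm can. A call with a gripper value outside its range is refused whole. "grip" is the finger opening in mm, from 0 to 87.6, set as the call begins (left out, the last holds). The fingers move at their own pace and stop on an object; "squeeze" is the grip in N (left out, the last holds). Time passes only in rows, so rows that repeat a pose let the fingers close. It gives the time, the measured TCP pose, the force, the opening and the grip force at its end, in the units of the state.
- arm.get_state(): the state, without advancing time (a new reading comes with each control period).
- grab_frame(name): name is "scene" or "top" or "wrist"; returns a dict with "img" (420x560x3 uint8, red, green, blue), "vfov" (degrees; the focal length in pixels is half the picture's height over the tangent of half this angle, whatever the lens; pixels are square), "cx", "cy" (the principal point, pixels), "xyz" and "rotation" of the camera in the world. Camera axes: x right, y down, z forward; pixel columns grow to the right and rows downward; lengths in m; the calibration is good to about 2 mm. A picture is of the moment at which its call begins. There is no depth.
- arm.job_done(): hands the job in; it is judged then, once.
The state is a dict: "t": time; "q": joint angles; "qd": joint speeds; "joint_efforts": joint torques, N m; "eef_pos": TCP position; "ee_rot": TCP orientation; "force": force on the tool from outside, world axes, zero at the start; "moment": the same for the moment, N m; "width": finger opening in m; "gripper_force": force on a finger pad.
Only numpy, scipy, OpenCV 4.12 (cv2) and the standard library are available. Lean on these libraries where they do the work, as an engineer would, in place of code of your own. Each camera call takes 0.05 s, during which the arm holds its last target. There are 200 camera calls.

### The job

Slide the sample tray with its two jars from the stand across the step onto the pan of the scale: get its front end up onto the pan while its back end still rests on the stand, then slide it on until it bears flush against the buffer plate of the stop, pressing it gently but firmly home. Do not carry it (keep it within about a finger's width of the surfaces), do not ram the scale or the stop, keep the jars upright and leave the things round about alone. With the tray let go and lying flat against the stop, press the scale's round key fully down and let it come up.

Things in the scene. Friction and masses are not known exactly. Their poses are not given: they have to be found in the camera images.
- tray: Open white plastic tray, 130 (its x) by 180 (its y) by 40 mm high, walls and floor 5 mm thick, 0.3 kg (with two jars about 0.48 kg; varies), square-edged and flat below. Origin: centre of its underside, z up. Its +y end is the front end that goes onto the scale first; the jars stand in that half, the back half is empty, so the back wall can be gripped from above.
- tray_nose (a point): Middle of the lower edge of the tray's front (+y) end, on the outer face.
- tray_tail (a point): Middle of the top of the tray's back (-y) end wall (5 mm thick).
- jar0: Lidded sample jar, 44 mm across, 60 mm high, about 90 g, loose in the front half of the tray. Origin: centre of its underside.
- jar1: Second jar like it, beside the first one across the tray.
- stand: Fixed pale grey stand where the tray starts: deck 190 (its x) by 200 mm (its y), deck top 53 mm above the origin (origin: under the deck's centre, at its feet). Its feet are screwed in by 0 to 3 mm, so the deck's height above the bench varies. Its +y end faces the scale across a gap of 3 to 13 mm.
- scale: Fixed bench scale, red housing with a steel pan 200 (its x) by 220 mm (its y), pan top 56 mm above the origin, 3 to 6 mm higher than the stand's deck, with a square edge. Origin: on the bench under the pan's centre, z up; tray travels along its +y. Beyond the pan, from y = 115 to 230 mm, is the terminal with display and key, top 60 mm above the origin.
- stop: Fixed stop bracket across the pan near its +y end, 120 by 10 mm, 30 mm high, axes as the scale. Origin: on the pan, mid-face of the bracket towards the tray (bracket at +y). In front, on screws, a rigid steel buffer plate 110 mm wide, 6 thick, 26 high, which the tray meets. How far it is screwed out is not measured: its front face lies anywhere from y = -6 to -24 mm; it stays so.
- key_top (a point): Top centre of the round key (28 mm across) on the scale's terminal; pressed straight down.
- key (a joint): Travel of the key in m: 0 up, 0.006 fully down (spring, about 5 N).
- flask: Bystander: plastic bottle 64 mm across, 170 mm high, beside the scale. Origin: centre of its underside.
- beaker: Bystander: glass beaker 72 mm across, 85 mm high, beside the stand. Origin: centre of its underside.
- carton: Bystander: cardboard box 70 by 120 by 60 mm, beside the scale's terminal. Origin: centre of its underside.
Things that resemble listed ones, but are neither listed nor needed, are in the scene too. Leave any brown or turquoise look-alike of the tray alone.

How it is judged:
On the way, in this order (a step that is already met when the one before it is completed fails the run):
1. the tray bridges the step: its front end bears on the scale's pan while its back end bears on the stand (contact force between tray and scale above 0.4 N and contact force between tray and stand above 0.4 N), for 0.1 s.
2. the tray is pressed home against the stop with at least 3 N (angle between the y axis of tray and the y axis of scale, either way round below 0.05 rad and x of tray in the frame of scale between -0.03 and 0.03 m and z of tray in the frame of scale between 0.053 and 0.058 m and angle between tray's own z axis and vertical below 0.025 rad and contact force between tray and stop above 3 N), for 0.3 s.
3. with the tray let go and home, the key is pressed fully down (y of buffer_c0 in the frame of tray below 0.097 m and angle between the y axis of tray and the y axis of scale, either way round below 0.05 rad and x of tray in the frame of scale between -0.03 and 0.03 m and z of tray in the frame of scale between 0.053 and 0.058 m and angle between tray's own z axis and vertical below 0.025 rad and contact force between tray and the fingers below 0.1 N and value of joint key above 0.0045 m), for 0.05 s.
At the end, for the whole second after the job is handed in: The tray lies flat (within 1.4 degrees) on the pan, its front within about 4 mm of the stop's buffer plate, within 3 degrees of the scale's direction and 30 mm of its middle line; both jars stand upright on the tray's floor; the key is up again and everything is let go and at rest (y of buffer_c0 in the frame of tray below 0.097 m and angle between the y axis of tray and the y axis of scale, either way round below 0.05 rad and x of tray in the frame of scale between -0.03 and 0.03 m and z of tray in the frame of scale between 0.053 and 0.058 m and angle between tray's own z axis and vertical below 0.025 rad and angle between each of jar0, jar1's own z axis and vertical below 0.15 rad and contact force between tray and the fingers below 0.1 N and value of joint key below 0.002 m and linear speed of tray below 0.01 m/s and z of each of jar0, jar1 in the frame of tray below 0.012 m); the robot touches nothing.
It fails at once if the tray is pressed against the stop with more than 18 N (contact force between tray and stop above 18 N).
It fails at once if the tray is rammed or pressed against the scale with more than 25 N (contact force between tray and scale above 25 N).
It fails at once if the tray is carried: its middle is more than 20 mm above the pan (z of tray in the frame of scale above 0.076 m).
It fails at once if the tray is tipped by more than 11 degrees or a jar falls over (angle between tray's own z axis and vertical above 0.2 rad or angle between any of jar0, jar1's own z axis and vertical above 0.6 rad).
It fails at once if a bystander is moved by more than 30 mm (distance of any of flask, beaker, carton from where it was at the start of the episode above 0.03 m).
It also fails if it takes over 72 s, if anything falls off the work surface, if the arm or the gripper's body presses on something with over 40 N, if the wrist force passes 120 N, or if a joint passes its speed limit or range.

## Working session

There is one attempt and no reset: what is moved stays moved. The work goes in short steps, Python scripts to look and compute and a tool call to move; the robot and the scene stay as the last step left them, time stands still between calls to the robot, and variables do not carry over. Pictures are saved under pics/ and viewed, at most 10 in all, crops included, and the job is handed in when it is done.

Besides the shell and the picture viewer there is one more tool, called after "Request:" as a command line: name --argument value ..., lists and objects as JSON in quotes. jog_arm: Moves the arm, as the interface text tells. Its arguments: {"type":"object","properties":{"deltas":{"type":"array"},"grip":{"type":"number"},"squeeze":{"type":"number"}},"required":["deltas"]}

```bash
mkdir -p pics; ls; cat > h.py <<'E'
import numpy as np,cv2
from station import arm,grab_frame
def save(n,f): cv2.imwrite(f'pics/{n}.png',f['img'][:,:,::-1])
E
python3 - <<'E'
from h import *
import pickle
d={}
for n in('scene','top','wrist'):
    f=grab_frame(n);d[n]=f;save(n,f);print(n,{k:np.round(v,4).tolist() for k,v in f.items() if k!='img'})
pickle.dump(d,open('f0.pkl','wb'))
print(arm.get_state())
E
```

```text
pics
scene {'vfov': 49.7407, 'cx': 284.7513, 'cy': 210.2699, 'xyz': [1.0563, 0.5952, 0.853], 'rotation': [-2.2945, -0.0149, 2.5191]}
top {'vfov': 54.3734, 'cx': 277.793, 'cy': 211.4471, 'xyz': [0.3711, -0.1087, 1.101], 'rotation': [-2.986, 0.015, -1.5837]}
wrist {'vfov': 58.3909, 'cx': 285.6795, 'cy': 204.7025, 'xyz': [0.0975, -0.6734, 0.3854], 'rotation': [2.8525, -0.0019, 1.8265]}
{'t': 0.15, 'q': array([-1.02689563e+00,  3.59230296e-01,  1.12739512e-02, -2.48070503e-04,
       -1.22409909e+00, -2.88098698e-01]), 'qd': array([ 1.67768847e-03, -2.45667121e-03,  2.80387844e-03,  1.53748265e-03,
       -1.54690798e-03,  2.84320833e-05]), 'joint_efforts': array([-2.30680278e-03, -5.83275819e+01,  2.93289757e+01,  7.00120971e+00,
        8.73992656e-03, -1.41105602e-04]), 'eef_pos': array([ 0.17065408, -0.65265209,  0.195836  ]), 'ee_rot': array([ 3.14031917e+00, -1.34160103e-04, -2.88587501e+00]), 'force': array([ 0.51281276, -0.95151118, -0.33106397]), 'moment': array([-0.01176752,  0.02124224, -0.03076003]), 'gripper_force': 0.0, 'width': 0.08765894241671394}
```

View pics/top.png

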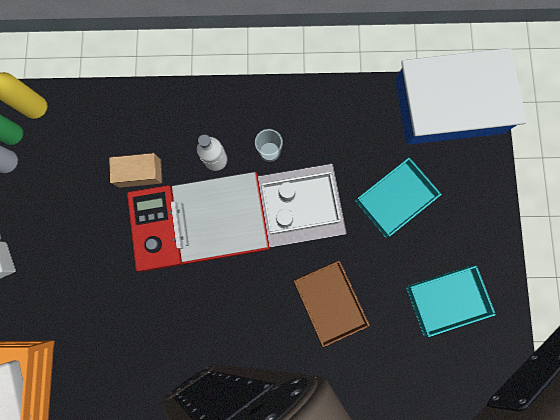

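View pics/scene.png

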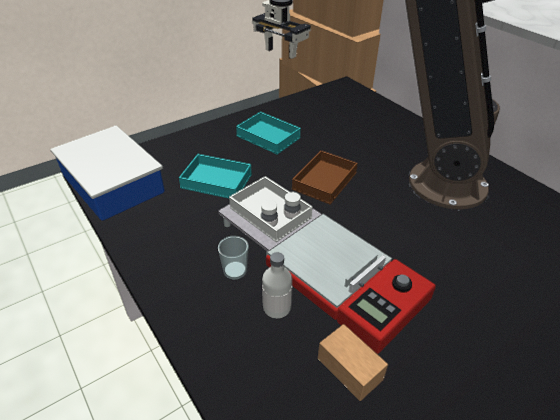

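The top view shows the white tray with its jars at about (303,205) on the stand, the pan at about (220,217), the stop at about x=180, and the key at about (152,244). The scene view shows the same arrangement. I'll zoom in to get the corners.

```bash
python3 - <<'E'
import cv2
a=cv2.imread('pics/top.png')[155:280,120:360]
a=cv2.resize(a,None,fx=3.3,fy=3.3,interpolation=cv2.INTER_CUBIC)
cv2.imwrite('pics/topc.png',a)
a=cv2.imread('pics/scene.png')[160:350,210:445]
cv2.imwrite('pics/scenec.png',cv2.resize(a,None,fx=3,fy=3,interpolation=cv2.INTER_CUBIC))
E
```

```text
(no output)
```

View pics/topc.png

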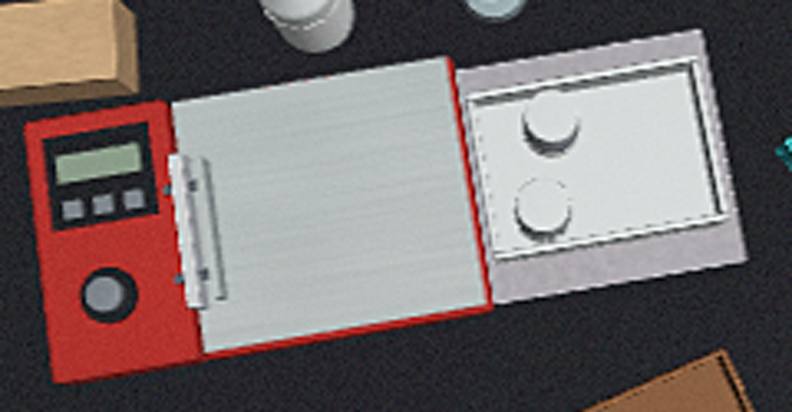

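View pics/scenec.png

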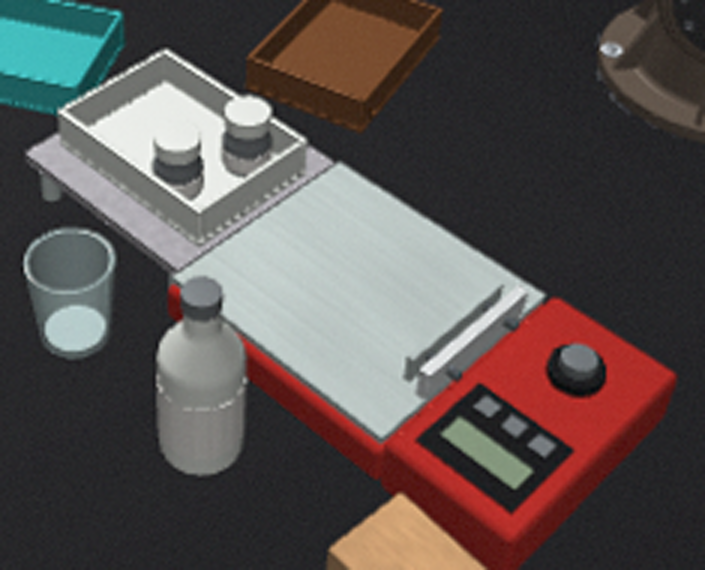

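The crops give the pan corners, tray rim corners, stand corners, key and buffer plate; I'll fit the poses from these.

```bash
cat >> h.py <<'E'
from scipy.spatial.transform import Rotation as Rn
from scipy.optimize import least_squares
def cam(f):
    h=f['img'].shape[0];return (h/2/np.tan(np.radians(f['vfov'])/2),f['cx'],f['cy'],np.array(f['xyz']),Rn.from_euler('xyz',f['rotation']).as_matrix() if np.size(f['rotation'])==3 else np.array(f['rotation']))
def proj(f,P):
    F,cx,cy,c,R=cam(f);p=(np.atleast_2d(P)-c)@R;return np.c_[cx+F*p[:,0]/p[:,2],cy+F*p[:,1]/p[:,2]]
def ray(f,uv,z):
    F,cx,cy,c,R=cam(f);d=R@np.array([(uv[0]-cx)/F,(uv[1]-cy)/F,1]);return c+d*(z-c[2])/d[2]
def place(p,L):
    c,s=np.cos(p[2]),np.sin(p[2]);L=np.atleast_2d(L);return np.c_[p[0]+c*L[:,0]-s*L[:,1],p[1]+s*L[:,0]+c*L[:,1],L[:,2]]
E
python3 - <<'E'
from h import *
import pickle
d=pickle.load(open('f0.pkl','rb'));T,S=d['top'],d['scene']
t=lambda a:(np.array(a)+.5)/3.3-.5+[120,155]
s=lambda a:(np.array(a)+.5)/3-.5+[210,160]
def fit(tp,sp,hx,hy,z,name,fz=False):
    # order: front(+y)... corners as (sx,sy)
    L=np.array([[-hx,hy,0],[-hx,-hy,0],[hx,-hy,0],[hx,hy,0]])
    c=np.mean([ray(T,q,z)[:2] for q in t(tp)],0)
    a=ray(T,t(tp)[0],z)-ray(T,t(tp)[1],z);yaw=np.arctan2(a[1],a[0])-np.pi/2
    def res(p,full=False):
        W=place(p,L);W[:,2]=p[3];r=(proj(T,W)-t(tp)).ravel()
        if sp is not None:r=np.r_[r,(proj(S,W)-s(sp)).ravel()]
        return r if fz else np.r_[r,(p[3]-z)*2000]
    o=least_squares(res,[*c,yaw,z]);print(name,o.x.round(4),np.degrees(o.x[2]).round(2));print(o.fun.round(1));return o.x
# top-of-image side: which world? test
for q in [(172,102),(448,58),(491,303),(205,353)]: print(q,ray(T,t(q),.056).round(4))
# looking along +y (left in image), right-hand = up in image => x+ at top? determined by yaw; order front-left,back-left(img bottom),..
pan=fit([(205,353),(491,303),(448,58),(172,102)],[(545,297),(340,163),(173,275),(383,437)],.1,.11,.056,'pan')
tr=fit([(496,257),(729,218),(696,60),(467,97)],[(303,143),(165,50),(60,113),(201,212)],.065,.09,.0925,'tray')
fit([(493,303),(747,260),(703,30),(455,68)],None,.095,.1,.052,'stand')
print('key',[ray(T,t((106,292)),z).round(4) for z in(.06,.07)], ray(S,s((578,357)),.07))
c,si=np.cos(pan[2]),np.sin(pan[2])
R=np.array([[c,si],[-si,c]])
loc=lambda P:R@(P[:2]-pan[:2])
print('tray in pan',loc(tr),tr[2]-pan[2])
for z in(.068,.07,.072):print('key loc',loc(ray(T,t((106,292)),z)),loc(ray(S,s((578,357)),z)))
for q in[(205,157),(222,298)]:print('plate',loc(ray(T,t(q),.082)))
for q in[(498,290),(408,360)]:print('plate S',loc(ray(S,s(q),.082)))
E
```

```text
(172, 102) [0.6083 0.1822 0.056 ]
(448, 58) [ 0.6405 -0.0376  0.056 ]
(491, 303) [ 0.4451 -0.07    0.056 ]
(205, 353) [0.4096 0.1512 0.056 ]
pan [0.5261 0.0585 0.1545 0.0557] 8.85
[-0.2 -0.3 -1.7  0.4 -1.1 -0.4 -0.1  0.1 -0.1 -1.3 -0.4 -1.1 -0.2 -0.3
 -0.7 -0.5 -0.5]
tray [ 0.5535 -0.1513  0.158   0.092 ] 9.05
[-1.1  0.8 -0.3  0.2 -0.2 -2.1 -0.9 -1.2  1.9 -1.9  0.2 -1.5 -1.1 -1.9
 -0.6 -0.6 -1. ]
stand [ 0.554  -0.1564  0.1485  0.052 ] 8.51
[ 0.   0.  -0.1  0.5 -0.2 -0.6  0.2  0.  -0. ]
key [array([0.4575, 0.2283, 0.06  ]), array([0.4567, 0.2251, 0.07  ])] [0.4483667  0.21998696 0.07      ]
tray in pan [-0.00520257 -0.21149795] 0.003487945273307036
key loc [-0.04271813  0.17591177] [-0.05364359  0.17083543]
key loc [-0.04298172  0.17529758] [-0.05196185  0.17154336]
key loc [-0.04324532  0.17468339] [-0.0502801   0.17225128]
plate [0.04593069 0.08369578]
plate [-0.06389366  0.08513042]
plate S [-0.05325406  0.09431827]
plate S [0.05081216 0.09081992]
```

Request:
jog_arm --deltas '[[[-0.4, 0.25, 0, 0.1], [-1.1, 0.7, 0, 0.3], [-1.9, 1.2, 0, 0.5], [-2.7, 1.7, 0, 0.7], [-3.5, 2.2, 0, 0.9], [-4.3, 2.65, 0, 1.14], [-5.0, 3.1, 0, 1.14], [-5.4, 3.35, 0, 1.14]]]'

```text
t: 1.15
eef_pos: [0.4347, -0.3747, 0.1965]
ee_rot: [3.141, 0.0, -2.984]
force: [-0.7, 0.4, 0.6]
width: 0.0875
gripper_force: 0.0
```

```bash
cat >> h.py <<'E'
def togo(xyz,yaw=None):
    s=arm.get_state();R=Rn.from_euler('xyz',s['ee_rot']).as_matrix()
    u=R.T@(np.array(xyz)-s['eef_pos'])/.06
    dy=0 if yaw is None else -np.degrees((yaw-s['ee_rot'][2]+np.pi)%(2*np.pi)-np.pi)/5
    print('t',round(s['t'],2),'pos',s['eef_pos'].round(4),'rot',s['ee_rot'].round(4),'F',s['force'].round(2),'w',round(s['width'],4),'gf',round(s['gripper_force'],2))
    print('togo units',u.round(3),'turn',round(dy,3))
E
python3 -c "
from h import *
togo([.567,-.238,.20],.156-np.pi)"
```

```text
t 1.15 pos [ 0.4347 -0.3747  0.1965] rot [ 3.1414e+00  1.0000e-04 -2.9835e+00] F [-0.65  0.39  0.57] w 0.0875 gf 0.0
togo units [-2.536  1.902 -0.058] turn 0.024
```

Request:
jog_arm --deltas '[[[-0.4, 0.3, 0, 0], [-1.0, 0.75, 0, 0], [-1.6, 1.2, 0, 0], [-2.1, 1.6, 0, 0], [-2.4, 1.8, 0, 0], [-2.54, 1.9, 0, 0], [-2.54, 1.9, 0, 0]]]'

```text
t: 2.02
eef_pos: [0.5661, -0.2403, 0.1963]
ee_rot: [3.141, -0.001, -2.985]
force: [0.2, -0.3, -0.1]
width: 0.0875
gripper_force: 0.0
```

```bash
python3 - <<'E'
from h import *
import pickle
f=grab_frame('wrist');pickle.dump(f,open('w1.pkl','wb'));save('w1',f)
togo([.567,-.238,.20],.156-np.pi)
for n,p in (('tray',(.5535,-.1513,.158)),):
  print(proj(f,place(p,[[a,b,.092] for a,b in((-.065,.09),(-.065,-.09),(.065,-.09),(.065,.09),(0,-.0875))])).round(0))
E
```

```text
t 2.08 pos [ 0.5657 -0.2407  0.1964] rot [ 3.1415e+00 -5.0000e-04 -2.9856e+00] F [-0.34  0.19 -0.72] w 0.0873 gf 0.0
togo units [-0.029  0.041 -0.06 ] turn 0.0
[[524. 110.]
 [287. 110.]
 [287. 266.]
 [497. 266.]
 [290. 193.]]
```

View pics/w1.png

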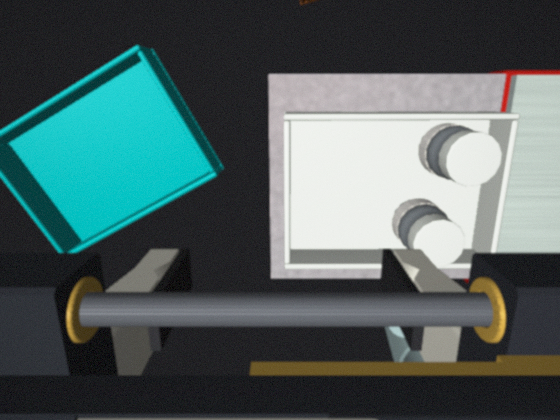

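Wrist view: the tray rim corners are at (284,113), (518,113) and (284,269), about 3 px from the prediction. The jars are at about (460,155) and (435,235), clear of the fingers once they are partly closed.

```bash
python3 - <<'E'
from h import *
import pickle
f=pickle.load(open('w1.pkl','rb'))
for z in(.09,.092):
  a=ray(f,(284,113),z);b=ray(f,(284,269),z);c=ray(f,(518,113),z)
  print(np.linalg.norm(a-b),np.linalg.norm(a-c),np.arctan2(*(c-a)[[1,0]])-np.pi/2,np.arctan2(*(b-a)[[1,0]]))
  m=(a+b)/2+.0025*np.array([-.157,.988,0]);print(m)
  togo([m[0],m[1],.066],.157-np.pi)
E
```

```text
0.13133442818512875 0.1793207196997122 0.1565165763177101 0.15527454418018696
[ 0.57041033 -0.23958518  0.09      ]
t 2.08 pos [ 0.5657 -0.2407  0.1964] rot [ 3.1415e+00 -5.0000e-04 -2.9856e+00] F [-0.34  0.19 -0.72] w 0.0873 gf 0.0
togo units [-0.082  0.006  2.173] turn -0.011
0.13044698147242995 0.1781090223145302 0.15651657631770965 0.15527454418018696
[ 0.56987321 -0.23966183  0.092     ]
t 2.08 pos [ 0.5657 -0.2407  0.1964] rot [ 3.1415e+00 -5.0000e-04 -2.9856e+00] F [-0.34  0.19 -0.72] w 0.0873 gf 0.0
togo units [-0.073  0.006  2.173] turn -0.011
```

Request:
jog_arm --deltas '[[[-0.08, 0.0, 0.1, 0], [-0.08, 0.0, 0.5, 0], [-0.08, 0.0, 1.0, 0], [-0.08, 0.0, 1.4, 0], [-0.08, 0.0, 1.75, 0], [-0.08, 0.0, 2.0, 0], [-0.08, 0.0, 2.13, 0], [-0.08, 0.0, 2.15, 0]]]' --grip 40 --squeeze 5

```text
t: 3.08
eef_pos: [0.5708, -0.2397, 0.0674]
ee_rot: [3.142, -0.0, -2.985]
force: [0.0, 0.3, -1.0]
width: 0.0402
gripper_force: 0.0
```

Request:
jog_arm --deltas '[[[0, 0, 0, 0], [0, 0, 0, 0], [0, 0, 0, 0], [0, 0, 0, 0]]]' --grip 0 --squeeze 5

```text
t: 3.58
eef_pos: [0.571, -0.2395, 0.0678]
ee_rot: [-3.141, 0.0, -2.985]
force: [0.6, -0.4, 0.6]
width: 0.0056
gripper_force: 0.0
```

Request:
jog_arm --deltas '[[[0, 0, 0, 0], [0, 0, 0, 0], [0, 0, 0, 0]]]' --squeeze 50

```text
t: 3.95
eef_pos: [0.5709, -0.2395, 0.0675]
ee_rot: [-3.142, -0.0, -2.985]
force: [0.1, -0.5, -0.1]
width: 0.0003
gripper_force: 0.0
```

Request:
jog_arm --deltas '[[[0, 0, -0.03, 0], [0, 0, -0.07, 0], [0, 0, -0.11, 0], [0, 0, -0.15, 0], [0, 0, -0.15, 0]]]'

```text
t: 4.58
eef_pos: [0.5711, -0.2395, 0.0769]
ee_rot: [-3.141, 0.0, -2.985]
force: [0.1, 0.8, 0.0]
width: 0.0004
gripper_force: 0.0
```

```bash
python3 - <<'E'
from h import *
import pickle
F=[grab_frame('wrist'),grab_frame('scene')];save('w2',F[0])
a=F[1]['img'][150:330,210:440,::-1];a=cv2.resize(a,None,fx=3,fy=3,interpolation=cv2.INTER_CUBIC);cv2.imwrite('pics/s2.png',a)
togo([.567,-.238,.20],.156-np.pi)
E
```

```text
t 4.67 pos [ 0.5709 -0.2395  0.0766] rot [-3.1416e+00  1.0000e-04 -2.9853e+00] F [ 0.92 -0.13 -0.37] w 0.0005 gf 0.0
togo units [ 0.06   0.035 -2.056] turn 0.004
```

View pics/s2.png

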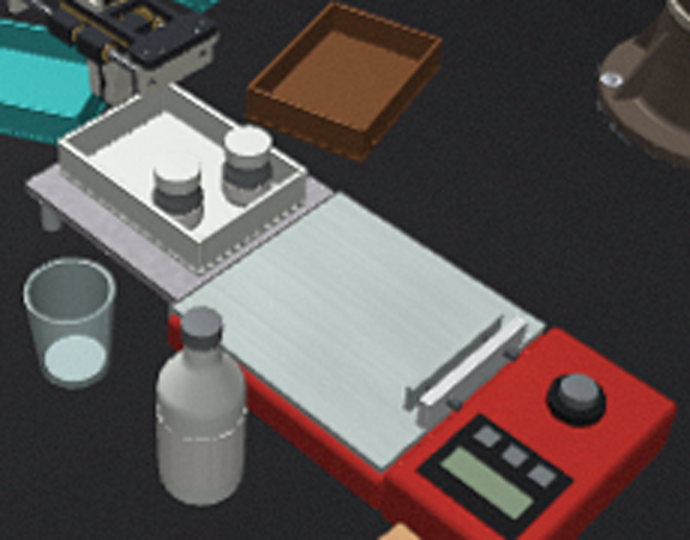

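The fingers closed beside the wall, because the hand sits behind and to one side of it. I'll check the projection of the TCP against the pictures.

```bash
python3 - <<'E'
from h import *
f=grab_frame('scene');s=arm.get_state()
for z in(0,.047): 
  p=proj(f,s['eef_pos']+[0,0,z])[0];print('TCP scene crop',(p-[210,150])*3)
w=grab_frame('wrist');print('wrist',proj(w,s['eef_pos']),w['xyz'],w['rotation'],s['eef_pos'])
print('tail scene crop',(proj(f,[.5704,-.2396,.09])[0]-[210,150])*3,(proj(f,[.567,-.238,.092])[0]-[210,150])*3)
E
```

```text
TCP scene crop [109.93534014 119.56639281]
TCP scene crop [107.76591296  78.17423975]
wrist [[287.83306876 239.28267336]] [ 0.49602808 -0.25254263  0.26614443] [ 2.85244599e+00 -5.33715798e-04  1.72708339e+00] [ 0.57084379 -0.23947135  0.07651586]
tail scene crop [109.66683288 107.65931661] [113.72943642 105.49302473]
```

View pics/w2.png

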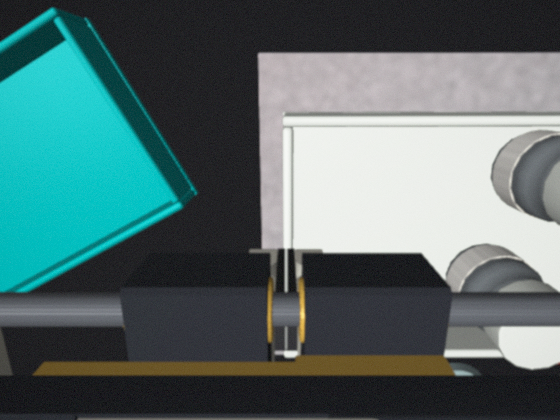

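```bash
python3 - <<'E'
from h import *
s=arm.get_state();e=s['eef_pos'];out=[]
def crop(n,c,h,w,k):
  f=grab_frame(n);u,v=int(c[0]),int(c[1]);im=f['img'][v-h:v+h,u-w:u+w,::-1];im=cv2.resize(im,None,fx=k,fy=k,interpolation=cv2.INTER_CUBIC)
  R=Rn.from_euler('xyz',s['ee_rot']).as_matrix()
  for sx in(-.0095,.0095):
    for z in(0,-.019,-.04):
      p=(proj(f,e+R@np.array([sx,0,z]))[0]-[u-w,v-h])*k
      cv2.circle(im,tuple(int(a) for a in p),2,(0,0,255) if z==0 else (0,255,0) if z>-.03 else (255,0,255),-1)
  return im
f=grab_frame('scene');a=crop('scene',proj(f,e)[0],30,40,10)[:600,:400] if 0 else crop('scene',proj(f,e)[0],40,33,6)
f=grab_frame('top');b=crop('top',proj(f,e)[0],40,33,6)
cv2.imwrite('pics/c1.png',np.hstack([a,b]))
for n in(a,b):print(n.shape)
w=grab_frame('wrist')
R=Rn.from_euler('xyz',s['ee_rot']).as_matrix()
for z in(0,-.019,-.04,-.066):print(z,[proj(w,e+R@np.array([x,0,z]))[0].round() for x in(.0095,-.0095)])
E
```

```text
(480, 396, 3)
(480, 396, 3)
0 [array([288., 223.]), array([288., 255.])]
-0.019 [array([288., 236.]), array([288., 271.])]
-0.04 [array([289., 253.]), array([288., 292.])]
-0.066 [array([289., 282.]), array([289., 327.])]
```

View pics/c1.png

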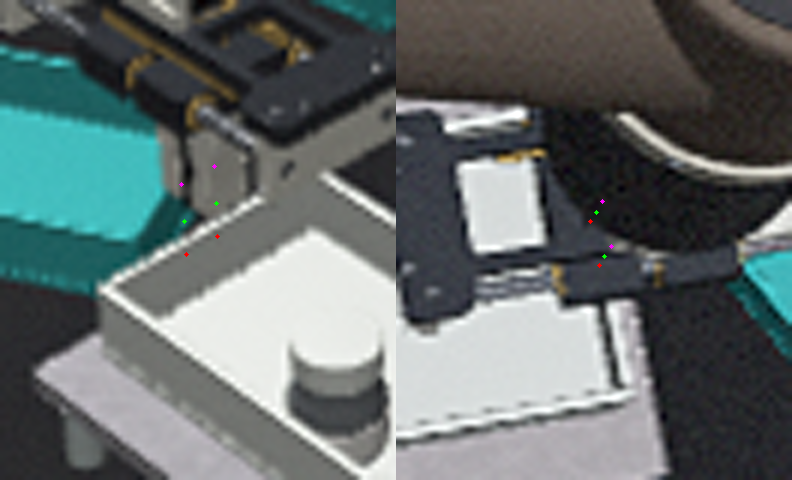

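The close-up shows the visible finger ends stopping about 25–40 mm above the reported TCP, so they are still just above the rim. Contrary to the spec, the actual fingertip sits higher than the reading. I'll reopen and go down in guarded steps.

Request:
jog_arm --deltas '[[[0, 0, 0, 0], [0, 0, 0, 0], [0, 0, 0.15, 0], [0, 0, 0.3, 0], [0, 0, 0.4, 0], [0, 0, 0.45, 0]]]' --grip 40 --squeeze 8

```text
t: 5.78
eef_pos: [0.5705, -0.2395, 0.0488]
ee_rot: [3.141, -0.001, -2.985]
force: [0.4, -0.9, -0.1]
width: 0.0398
gripper_force: 0.0
```

Request:
jog_arm --deltas '[[[0, 0, 0, 0], [0, 0, 0, 0], [0, 0, 0, 0], [0, 0, 0, 0], [0, 0, 0, 0]]]' --grip 0

```text
t: 6.4
eef_pos: [0.571, -0.2393, 0.0498]
ee_rot: [3.141, 0.0, -2.985]
force: [-0.8, 1.3, 1.9]
width: 0.0047
gripper_force: 8.0
```

Request:
jog_arm --deltas '[[[0, 0, 0, 0], [0, 0, 0, 0], [0, 0, 0.08, 0], [0, 0, 0.15, 0], [0, 0, 0.2, 0], [0, 0, 0.2, 0]]]' --grip 30

```text
t: 7.15
eef_pos: [0.5706, -0.2395, 0.0371]
ee_rot: [3.141, -0.001, -2.985]
force: [-0.2, -0.1, 0.6]
width: 0.03
gripper_force: 0.0
```

Request:
jog_arm --deltas '[[[0, 0, 0, 0], [0, 0, 0, 0], [0, 0, 0, 0], [0, 0, 0, 0]]]' --grip 0 --squeeze 45

```text
t: 7.65
eef_pos: [0.571, -0.2394, 0.0377]
ee_rot: [-3.142, 0.0, -2.985]
force: [-0.2, 0.2, 1.0]
width: 0.0045
gripper_force: 45.0
```

Request:
jog_arm --deltas '[[[0, 0, 0, 0], [0, 0, -0.05, 0], [0, 0, -0.1, 0], [0, 0, -0.15, 0], [0, 0, -0.15, 0]]]'

```text
t: 8.28
eef_pos: [0.5709, -0.2395, 0.0467]
ee_rot: [-3.142, 0.0, -2.985]
force: [0.8, 0.9, -5.6]
width: 0.0041
gripper_force: 45.0
```

```bash
python3 - <<'E'
from h import *
import pickle
f=grab_frame('scene');pickle.dump(f,open('s3.pkl','wb'))
a=cv2.resize(f['img'][180:270,215:345,::-1],None,fx=6,fy=6,interpolation=cv2.INTER_CUBIC);cv2.imwrite('pics/s3.png',a)
togo([.57,-.24,.05])
E
```

```text
t 8.32 pos [ 0.5709 -0.2395  0.0465] rot [ 3.1415  0.     -2.9854] F [-0.47  1.07 -5.72] w 0.0042 gf 45.03
togo units [ 0.015 -0.006 -0.058] turn 0
```

View pics/s3.png

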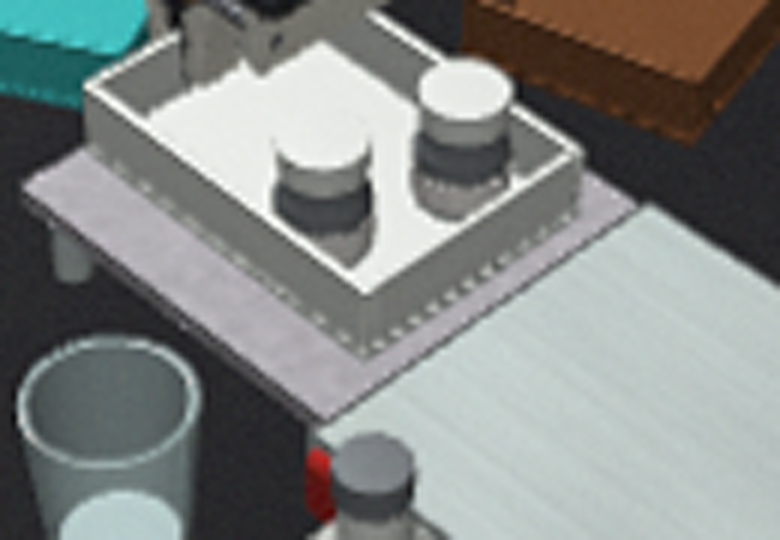

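The tray is held, and the full-weight reading of 5.6 N shows it is clear of the deck by about 9 mm. Next I'll move the nose over the pan edge slowly.

Request:
jog_arm --deltas '[[[0, 0.04, 0, 0], [0, 0.09, 0, 0], [0, 0.14, 0, 0], [0, 0.2, 0, 0], [0, 0.26, 0, 0], [0, 0.32, 0, 0], [0, 0.36, 0, 0], [0, 0.36, 0, 0]]]'

```text
t: 9.32
eef_pos: [0.5675, -0.218, 0.0466]
ee_rot: [3.142, -0.0, -2.985]
force: [0.4, -0.2, -6.2]
width: 0.0047
gripper_force: 45.0
```

Request:
jog_arm --deltas '[[[0, 0.04, 0, 0], [0, 0.09, 0, 0], [0, 0.14, 0, 0], [0, 0.2, 0, 0], [0, 0.24, 0, 0], [0, 0.24, 0, 0]]]'

```text
t: 10.07
eef_pos: [0.5653, -0.2037, 0.0466]
ee_rot: [-3.142, 0.0, -2.985]
force: [-0.4, -0.2, -4.8]
width: 0.005
gripper_force: 45.0
```

Request:
jog_arm --deltas '[[[0, 0, 0.02, 0], [0, 0, 0.04, 0], [0, 0, 0.06, 0], [0, 0, 0.06, 0]]]'

```text
t: 10.58
eef_pos: [0.5655, -0.2041, 0.0431]
ee_rot: [-3.141, 0.0, -2.985]
force: [0.3, -0.5, -2.7]
width: 0.0045
gripper_force: 45.0
```

The load has dropped, so the nose bears on the pan. I'll loosen the grip and let the tail down.

Request:
jog_arm --deltas '[[[0, 0, 0, 0], [0, 0, 0.02, 0], [0, 0, 0.04, 0], [0, 0, 0.06, 0], [0, 0, 0.08, 0], [0, 0, 0.08, 0]]]' --squeeze 6

```text
t: 11.32
eef_pos: [0.5654, -0.204, 0.0381]
ee_rot: [-3.142, 0.0, -2.985]
force: [0.0, -2.4, -0.7]
width: 0.0054
gripper_force: 6.0
```

Request:
jog_arm --deltas '[[[0, 0, 0, 0], [0, 0, 0, 0], [0, 0, 0, 0], [0, 0, 0, 0]]]' --grip 12

```text
t: 11.82
eef_pos: [0.5653, -0.2038, 0.0382]
ee_rot: [3.142, 0.0, -2.985]
force: [0.3, -0.6, 0.0]
width: 0.0121
gripper_force: 0.0
```

Request:
jog_arm --deltas '[[[0, 0, 0, 0], [0, 0, 0, 0], [0, 0, 0, 0], [0, 0.04, -0.01, 0], [0, 0.1, -0.02, 0], [0, 0.17, -0.03, 0], [0, 0.24, -0.04, 0], [0, 0.3, -0.04, 0]]]' --grip 0 --squeeze 12

```text
t: 12.82
eef_pos: [0.5625, -0.1858, 0.0407]
ee_rot: [-3.141, 0.0, -2.985]
force: [0.8, -3.0, -0.3]
width: 0.0051
gripper_force: 12.0
```

Request:
jog_arm --deltas '[[[0, 0.06, -0.01, 0], [0, 0.14, -0.01, 0], [0, 0.22, -0.02, 0], [0, 0.3, -0.02, 0], [0, 0.38, -0.03, 0], [0, 0.46, -0.03, 0], [0, 0.5, -0.03, 0], [0, 0.5, -0.03, 0]]]'

```text
t: 13.82
eef_pos: [0.5578, -0.1561, 0.0423]
ee_rot: [3.141, 0.0, -2.985]
force: [0.8, -0.8, 1.1]
width: 0.005
gripper_force: 12.0
```

```bash
python3 - <<'E'
from h import *
f=grab_frame('wrist');save('w4',f)
togo([.57,-.24,.05])
E
```

```text
t 13.88 pos [ 0.5579 -0.1561  0.0423] rot [ 3.1411e+00  2.0000e-04 -2.9852e+00] F [ 0.45 -0.73  1.49] w 0.005 gf 11.98
togo units [ 0.018 -1.413 -0.129] turn 0
```

Request:
jog_arm --deltas '[[[0, 0.06, -0.01, 0], [0, 0.14, -0.02, 0], [0, 0.22, -0.02, 0], [0, 0.31, -0.03, 0], [0, 0.4, -0.03, 0], [0, 0.49, -0.03, 0], [0, 0.58, -0.03, 0], [0, 0.65, -0.03, 0]]]'

```text
t: 14.88
eef_pos: [0.5516, -0.1176, 0.0441]
ee_rot: [3.142, -0.0, -2.985]
force: [0.3, -1.0, -4.0]
width: 0.0049
gripper_force: 12.0
```

Request:
jog_arm --deltas '[[[0, 0.06, 0, 0], [0, 0.14, 0, 0], [0, 0.22, 0, 0], [0, 0.3, 0, 0], [0, 0.36, 0, 0], [0, 0.4, 0, 0], [0, 0.42, 0, 0], [0, 0.42, 0, 0]]]'

```text
t: 15.88
eef_pos: [0.5478, -0.0929, 0.0441]
ee_rot: [3.141, 0.0, -2.985]
force: [0.2, 1.0, -2.9]
width: 0.0051
gripper_force: 12.0
```

```bash
python3 - <<'E'
from h import *
f=grab_frame('wrist');save('w5',f)
s=grab_frame('scene');a=cv2.resize(s['img'][190:350,250:450,::-1],None,fx=4,fy=4,interpolation=cv2.INTER_CUBIC)[:600];cv2.imwrite('pics/s5.png',a)
togo([.57,-.24,.05])
import pickle;pickle.dump((f,s),open('f5.pkl','wb'))
E
```

```text
t 15.97 pos [ 0.5478 -0.0929  0.0441] rot [ 3.1413e+00 -1.0000e-04 -2.9854e+00] F [ 0.76  1.13 -3.03] w 0.0049 gf 12.01
togo units [ 0.015 -2.479 -0.1  ] turn 0
```

Request:
jog_arm --deltas '[[[0, 0.05, 0, 0], [0, 0.11, 0, 0], [0, 0.17, 0, 0], [0, 0.23, 0, 0], [0, 0.29, 0, 0], [0, 0.35, 0, 0], [0, 0.4, 0, 0], [0, 0.4, 0, 0]]]'

```text
t: 16.98
eef_pos: [0.544, -0.0689, 0.0441]
ee_rot: [3.141, -0.0, -2.985]
force: [-0.5, 1.0, -3.6]
width: 0.0047
gripper_force: 12.0
```

Request:
jog_arm --deltas '[[[0, 0.05, 0, 0], [0, 0.1, 0, 0], [0, 0.15, 0, 0], [0, 0.2, 0, 0], [0, 0.25, 0, 0], [0, 0.3, 0, 0], [0, 0.35, 0, 0], [0, 0.35, 0, 0]]]'

```text
t: 17.98
eef_pos: [0.5408, -0.0482, 0.0441]
ee_rot: [3.141, 0.0, -2.985]
force: [0.5, 1.3, -4.7]
width: 0.0048
gripper_force: 12.0
```

```bash
python3 - <<'E'
from h import *
import pickle
togo([.57,-.24,.05])
f=grab_frame('wrist');s=grab_frame('scene');pickle.dump((f,s),open('f6.pkl','wb'))
b=s['img'][215:345,290:445,::-1];b=cv2.resize(b,None,fx=5,fy=4.6,interpolation=cv2.INTER_CUBIC)
cv2.imwrite('pics/s6.png',b);save('w6',f)
E
```

```text
t 17.98 pos [ 0.5408 -0.0482  0.0441] rot [ 3.1412e+00  1.0000e-04 -2.9852e+00] F [ 0.51  1.3  -4.69] w 0.0048 gf 12.02
togo units [ 0.017 -3.234 -0.099] turn 0
```

Request:
jog_arm --deltas '[[[0, 0.02, 0, 0], [0, 0.04, 0, 0], [0, 0.06, 0, 0], [0, 0.08, 0, 0], [0, 0.1, 0, 0], [0, 0.12, 0, 0], [0, 0.12, 0, 0]]]'

```text
t: 18.95
eef_pos: [0.5397, -0.0414, 0.0442]
ee_rot: [3.141, 0.0, -2.985]
force: [0.5, -0.3, -3.7]
width: 0.005
gripper_force: 12.0
```

Request:
jog_arm --deltas '[[[0, 0, 0.01, 0], [0, 0, 0.02, 0], [0, 0, 0.03, 0], [0, 0, 0.03, 0]]]'

```text
t: 19.45
eef_pos: [0.5397, -0.0415, 0.043]
ee_rot: [-3.142, 0.0, -2.985]
force: [-3.7, 0.3, 4.8]
width: 0.0053
gripper_force: 12.0
```

Request:
jog_arm --deltas '[[[0, 0, -0.01, 0], [0, 0, -0.01, 0], [0, 0, -0.01, 0], [0, 0, -0.01, 0]]]' --grip 10

```text
t: 19.95
eef_pos: [0.5398, -0.0415, 0.0429]
ee_rot: [-3.142, -0.0, -2.985]
force: [-0.2, -0.1, -0.6]
width: 0.0097
gripper_force: 0.0
```

```bash
python3 - <<'E'
from h import *
import pickle
togo([.57,-.24,.05])
f=grab_frame('wrist');s=grab_frame('scene');t=grab_frame('top');pickle.dump((f,s,t),open('f7.pkl','wb'))
rs=lambda im,k:cv2.resize(im[:,:,::-1],None,fx=k,fy=k,interpolation=cv2.INTER_CUBIC)
a=rs(s['img'][225:345,280:440],3.75)[:300+150,:600]   # 600x450
b=rs(t['img'][155:275,120:290],1)
can=np.zeros((600,800,3),np.uint8)
can[:a.shape[0],:a.shape[1]]=a   # scene: px=280+u/3.75, py=225+v/3.75
c=rs(f['img'][60:,160:560],.48) 
wv=rs(f['img'][90:390,260:560],.66)
can[:wv.shape[0],600:600+wv.shape[1]]=wv[:,:200]
b=rs(t['img'][185:235,160:260],2.99)
can[450:450+b.shape[0],:b.shape[1]]=b[:150]
d=rs(f['img'][100:340,400:560],1.5)[:390,:]
can[210:210+d.shape[0],560:800]=d
cv2.imwrite('pics/c7.png',can)
E
```

```text
t 19.95 pos [ 0.5398 -0.0415  0.0429] rot [-3.1416 -0.     -2.9853] F [-0.15 -0.12 -0.58] w 0.0097 gf 0.0
togo units [ 0.017 -3.346 -0.118] turn 0
```

View pics/c7.png

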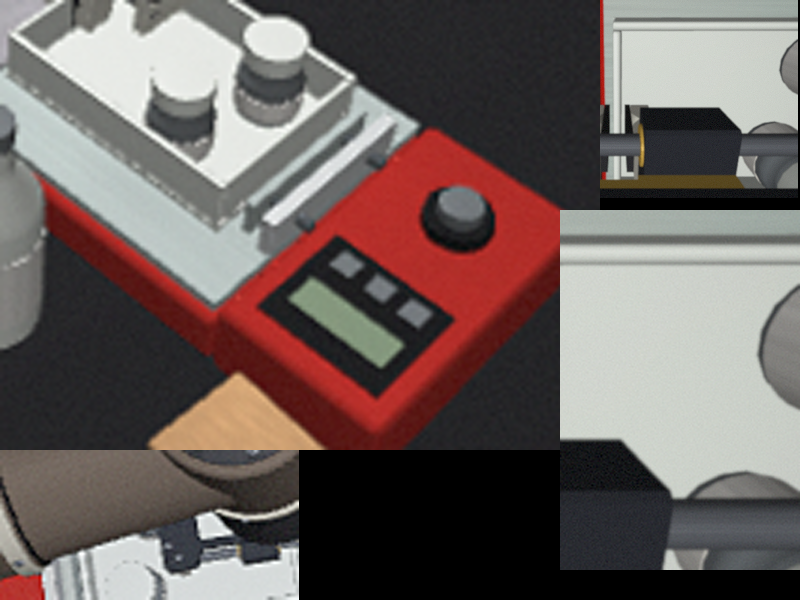

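Composite view: the tray lies on the pan with both jars upright. Its tail is about 10 mm past the pan edge, with a small gap between the front wall and the buffer plate in the scene crop. The key is at crop position (460,205). I'll estimate the gap next.

```bash
python3 - <<'E'
from h import *
import pickle
f,s,t=pickle.load(open('f7.pkl','rb'))
pan=(.5261,.0585,.1545);c,si=np.cos(pan[2]),np.sin(pan[2]);R=np.array([[c,si],[-si,c]])
L=lambda P:(R@(P[:2]-np.array(pan[:2]))).round(4)
g=lambda u,v:(280+(u+.5)/3.75-.5,225+(v+.5)/3.75-.5)
for n,q,z in(('rim',(220,190),.096),('rim',(353,77),.096),('plate',(247,207),.082),('plate',(370,112),.082),('panR',(418,126),.056),('panL',(216,305),.056),('key',(462,203),.07),('key',(462,203),.075)):
  P=ray(s,g(*q),z);print(n,P.round(4),L(P))
e=arm.get_state()['eef_pos'];print('tcp loc',L(e), 'key est from top', L(np.array([.4567,.2251])))
E
```

```text
rim [0.5763 0.1456 0.096 ] [0.063  0.0783]
rim [0.4485 0.1235 0.096 ] [-0.0666  0.0762]
plate [0.563  0.1562 0.082 ] [0.0514 0.0909]
plate [0.4499 0.1428 0.082 ] [-0.0624  0.095 ]
panR [0.4129 0.1538 0.056 ] [-0.0972  0.1116]
panL [0.609  0.1857 0.056 ] [0.1015 0.1129]
key [0.4477 0.2208 0.07  ] [-0.0525  0.1725]
key [0.4515 0.2232 0.075 ] [-0.0483  0.1742]
tcp loc [-0.002  -0.1009] key est from top [-0.0429  0.1753]
```

Request:
jog_arm --deltas '[[[0, 0, 0, 0], [0, 0, 0, 0], [0, 0, 0, 0], [0, 0.02, 0, 0], [0, 0.045, 0, 0], [0, 0.07, 0, 0], [0, 0.095, 0, 0], [0, 0.12, 0, 0]]]' --grip 0 --squeeze 10

```text
t: 21.1
eef_pos: [0.5385, -0.0344, 0.0429]
ee_rot: [-3.142, -0.0, -2.985]
force: [0.5, -2.3, -0.6]
width: 0.0048
gripper_force: 10.0
```

Request:
jog_arm --deltas '[[[0, 0.01, 0, 0], [0, 0.02, 0, 0], [0, 0.02, 0, 0]]]'

```text
t: 21.48
eef_pos: [0.5384, -0.0331, 0.043]
ee_rot: [3.141, 0.0, -2.985]
force: [1.0, -1.4, -0.0]
width: 0.0051
gripper_force: 10.0
```

Request:
jog_arm --deltas '[[[0, 0.01, 0, 0], [0, 0.02, 0, 0], [0, 0.02, 0, 0]]]'

```text
t: 21.85
eef_pos: [0.5382, -0.0323, 0.0429]
ee_rot: [-3.141, -0.0, -2.985]
force: [1.0, -5.2, -1.7]
width: 0.0045
gripper_force: 10.0
```

Request:
jog_arm --deltas '[[[0, 0.01, 0, 0], [0, 0.01, 0, 0]]]'

```text
t: 22.1
eef_pos: [0.5382, -0.0323, 0.043]
ee_rot: [-3.141, -0.0, -2.985]
force: [1.8, -7.8, -1.9]
width: 0.0049
gripper_force: 10.0
```

Request:
jog_arm --deltas '[[[0, 0.005, 0, 0], [0, 0.005, 0, 0], [0, 0.005, 0, 0], [0, 0.005, 0, 0], [0, 0.005, 0, 0]]]'

```text
t: 22.72
eef_pos: [0.5381, -0.0323, 0.0431]
ee_rot: [-3.14, -0.0, -2.985]
force: [2.3, -9.9, -1.9]
width: 0.0051
gripper_force: 10.0
```

Request:
jog_arm --deltas '[[[0, -0.01, 0, 0], [0, -0.01, 0, 0], [0, -0.01, 0, 0], [0, -0.01, -0.1, 0], [0, -0.01, -0.5, 0], [0, -0.01, -1.0, 0], [0, -0.01, -1.6, 0], [0, -0.01, -2.0, 0]]]' --grip 20

```text
t: 23.72
eef_pos: [0.5387, -0.0316, 0.1653]
ee_rot: [3.141, 0.002, -2.985]
force: [0.3, 0.4, -0.5]
width: 0.0199
gripper_force: 0.0
```

```bash
python3 - <<'E'
from h import *
togo([.4545,.225,.16])
f=grab_frame('wrist');save('w8',f)
# detect white tray left edge & tail profile
im=f['img'].astype(int)
for v in(130,200,240):print(v,[ (u,im[v,u].tolist()) for u in range(160,330,6)][:29])
E
```

```text
t 23.73 pos [ 0.5387 -0.0316  0.1653] rot [ 3.1415e+00  2.3000e-03 -2.9850e+00] F [ 0.33  0.44 -0.49] w 0.0199 gf 0.0
togo units [0.72  4.443 0.087] turn 0
130 [(160, [156, 151, 151]), (166, [163, 156, 158]), (172, [164, 156, 159]), (178, [156, 149, 149]), (184, [162, 154, 157]), (190, [162, 155, 156]), (196, [164, 156, 159]), (202, [155, 149, 151]), (208, [163, 158, 159]), (214, [156, 150, 150]), (220, [152, 147, 149]), (226, [155, 147, 151]), (232, [157, 151, 155]), (238, [157, 151, 152]), (244, [156, 152, 153]), (250, [155, 151, 152]), (256, [94, 30, 32]), (262, [166, 162, 155]), (268, [169, 177, 171]), (274, [172, 180, 174]), (280, [164, 174, 166]), (286, [188, 194, 188]), (292, [215, 218, 211]), (298, [216, 219, 215]), (304, [215, 218, 214]), (310, [212, 219, 212]), (316, [215, 220, 212]), (322, [212, 219, 211]), (328, [212, 217, 209])]
200 [(160, [160, 155, 156]), (166, [152, 146, 150]), (172, [155, 150, 152]), (178, [160, 153, 155]), (184, [149, 144, 145]), (190, [155, 149, 152]), (196, [156, 151, 155]), (202, [155, 151, 152]), (208, [154, 150, 151]), (214, [160, 154, 158]), (
[... 450 characters left out ...]
]
240 [(160, [155, 151, 152]), (166, [152, 149, 148]), (172, [154, 150, 152]), (178, [155, 151, 153]), (184, [154, 150, 151]), (190, [152, 149, 152]), (196, [154, 150, 151]), (202, [162, 159, 160]), (208, [158, 154, 155]), (214, [157, 153, 155]), (220, [152, 147, 149]), (226, [156, 150, 155]), (232, [149, 145, 148]), (238, [154, 149, 151]), (244, [154, 149, 151]), (250, [154, 149, 151]), (256, [105, 102, 103]), (262, [170, 82, 77]), (268, [174, 184, 178]), (274, [172, 183, 174]), (280, [171, 181, 173]), (286, [184, 190, 182]), (292, [212, 216, 210]), (298, [211, 215, 208]), (304, [214, 219, 211]), (310, [213, 218, 211]), (316, [213, 219, 212]), (322, [213, 217, 210]), (328, [211, 215, 209])]
```

Request:
jog_arm --deltas '[[[0.1, 0.4, 0, 0], [0.2, 1.0, 0, 0], [0.3, 1.7, 0, 0], [0.4, 2.4, 0, 0], [0.55, 3.1, 0, 0], [0.65, 3.8, 0, 0], [0.72, 4.3, 0, 0], [0.72, 4.44, 0, 0]]]' --grip 0

```text
t: 24.78
eef_pos: [0.4535, 0.2262, 0.1633]
ee_rot: [3.141, 0.0, -2.983]
force: [0.4, -0.5, -0.3]
width: 0.0009
gripper_force: 0.0
```

```bash
python3 - <<'E'
from h import *
togo([.4545,.225,.16])
f=grab_frame('wrist');save('w9',f)
im=f['img'];hsv=cv2.cvtColor(im,cv2.COLOR_RGB2HSV)
red=((hsv[...,0]<8)|(hsv[...,0]>172))&(hsv[...,1]>120)&(hsv[...,2]>60)
m=(~red).astype(np.uint8)*255
n,lab,st,ce=cv2.connectedComponentsWithStats(m)
for i in range(n):
  if st[i,4]>200:print('nonred',st[i],ce[i].round(1),im[lab==i].mean(0).round())
g=((hsv[...,1]<50)&(hsv[...,2]>70)&(hsv[...,2]<210)).astype(np.uint8)
n,lab,st,ce=cv2.connectedComponentsWithStats(g)
for i in range(1,n):
  if st[i,4]>200:print('grey',st[i],ce[i].round(1),im[lab==i].mean(0).round())
for z in(.06,.07):print('key pred',proj(f,[.4567,.2251,z]),proj(f,[.4477,.2208,z]))
E
```

```text
t 24.77 pos [0.4535 0.2262 0.1633] rot [ 3.1412e+00  4.0000e-04 -2.9831e+00] F [ 0.39 -0.45 -0.26] w 0.0009 gf 0.0
togo units [-0.013 -0.022  0.054] turn 0
nonred [    0   115   355   236 19568] [260.7 174.8] [186.  34.  25.]
nonred [     0      0    560    420 213402] [281.2 212.8] [64. 64. 64.]
nonred [ 257  171   53   53 2230] [283.  197.2] [75. 77. 80.]
grey [    0   125   214   169 11570] [104.9 180.7] [156. 161. 156.]
grey [  71  179   74   72 1819] [113.6 202.5] [109. 110. 107.]
grey [ 265  184   36   36 1042] [282.3 201.6] [118. 124. 128.]
grey [250 250  28  41 257] [270.1 261.6] [103. 102.  95.]
grey [294 250  28  40 294] [300.7 262.4] [127. 125. 117.]
grey [272 295  30  60 891] [286.7 315.2] [102. 104. 108.]
grey [   0  297  129   77 6073] [ 63.8 324.7] [121. 126. 127.]
grey [ 448  297  112   30 3121] [504.2 311.5] [ 95.  98. 104.]
grey [ 78 417 300   3 643] [227.8 418.4] [98. 98. 94.]
key pred [[285.04129027 194.85151634]] [[281.50236679 183.29752743]]
key pred [[285.03183287 198.1848851 ]] [[281.37624222 186.2816169 ]]
```

```bash
python3 - <<'E'
from h import *
f=grab_frame('wrist');print(f['xyz'])
for z in(.066,.07,.075):
  P=ray(f,(282.5,201.6),z);print(P)
  togo([P[0],P[1],.09])
for z in(.06,.07,.08):
  a=proj(f,[[.45,.22,z],[.478,.22,z]]);print(z,np.linalg.norm(a[0]-a[1]))
E
```

```text
[0.37892453 0.21289696 0.35279333]
[0.46113787 0.22368864 0.066     ]
t 24.88 pos [0.4539 0.2252 0.1631] rot [ 3.1415e+00  1.0000e-04 -2.9839e+00] F [ 0.08 -1.31 -0.6 ] w 0.0001 gf 0.0
togo units [-0.115 -0.044  1.218] turn 0
[0.45999122 0.22353813 0.07      ]
t 24.88 pos [0.4539 0.2252 0.1631] rot [ 3.1415e+00  1.0000e-04 -2.9839e+00] F [ 0.08 -1.31 -0.6 ] w 0.0001 gf 0.0
togo units [-0.096 -0.043  1.218] turn 0
[0.4585579  0.22334999 0.075     ]
t 24.88 pos [0.4539 0.2252 0.1631] rot [ 3.1415e+00  1.0000e-04 -2.9839e+00] F [ 0.08 -1.31 -0.6 ] w 0.0001 gf 0.0
togo units [-0.072 -0.043  1.218] turn 0
0.06 33.14792261481651
0.07 34.129125514121704
0.08 35.16960966971082
```

Request:
jog_arm --deltas '[[[-0.04, -0.02, 0.15, 0], [-0.09, -0.04, 0.5, 0], [-0.09, -0.04, 0.9, 0], [-0.09, -0.04, 1.3, 0], [-0.09, -0.04, 1.5, 0], [-0.09, -0.04, 1.65, 0], [-0.09, -0.04, 1.75, 0], [-0.09, -0.04, 1.75, 0]]]'

```text
t: 25.88
eef_pos: [0.4598, 0.2231, 0.0579]
ee_rot: [-3.142, -0.0, -2.985]
force: [0.2, -0.8, -0.8]
width: 0.0002
gripper_force: 0.0
```

Request:
jog_arm --deltas '[[[0, 0, 0.04, 0], [0, 0, 0.08, 0], [0, 0, 0.12, 0], [0, 0, 0.12, 0]]]'

```text
t: 26.38
eef_pos: [0.4598, 0.2233, 0.0509]
ee_rot: [3.141, 0.0, -2.985]
force: [-0.3, 0.5, 2.3]
width: 0.0004
gripper_force: 1.1
```

Request:
jog_arm --deltas '[[[0, 0, 0.03, 0], [0, 0, 0.06, 0], [0, 0, 0.06, 0]]]'

```text
t: 26.75
eef_pos: [0.4599, 0.2233, 0.0472]
ee_rot: [3.141, 0.0, -2.985]
force: [-1.1, 0.7, 3.8]
width: 0.0002
gripper_force: 2.1
```

Request:
jog_arm --deltas '[[[0, 0, 0.02, 0], [0, 0, 0.03, 0], [0, 0, 0.03, 0]]]'

```text
t: 27.12
eef_pos: [0.4599, 0.2233, 0.0462]
ee_rot: [3.141, 0.001, -2.985]
force: [-4.0, -0.8, 11.7]
width: 0.0004
gripper_force: 6.0
```

Request:
jog_arm --deltas '[[[0, 0, 0.01, 0], [0, 0, 0.02, 0], [0, 0, 0.02, 0]]]'

```text
t: 27.5
eef_pos: [0.46, 0.2234, 0.0459]
ee_rot: [3.141, 0.001, -2.985]
force: [-8.1, -1.9, 22.9]
width: 0.0006
gripper_force: 11.3
```

Request:
jog_arm --deltas '[[[0, 0, -0.05, 0], [0, 0, -0.15, 0], [0, 0, -0.4, 0], [0, 0, -0.8, 0], [0, 0, -1.2, 0], [0, 0, -1.6, 0], [0, 0, -1.8, 0], [0, 0, -1.8, 0]]]'

```text
t: 28.5
eef_pos: [0.4599, 0.2233, 0.1528]
ee_rot: [3.141, 0.001, -2.985]
force: [-0.7, 0.8, -0.5]
width: 0.0005
gripper_force: 0.0
```

```bash
python3 - <<'E'
from h import *
togo([.4545,.225,.16])
import pickle
f,s0,t=pickle.load(open('f7.pkl','rb'))
s=grab_frame('scene');w=grab_frame('wrist')
# tray advance in the scene picture: track front-wall patch between f7 (13 mm gap) and now
g0,g1=[cv2.cvtColor(a['img'],cv2.COLOR_RGB2GRAY) for a in(s0,s)]
x0,y0,x1,y1=300,225,376,285
r=cv2.matchTemplate(g1,g0[y0:y1,x0:x1],cv2.TM_CCOEFF_NORMED);_,m,_,l=cv2.minMaxLoc(r)
print('patch shift',np.array(l)-[x0,y0],m)
d=np.array([-.1545,.988,0]);p=np.array([.5124,.1346,.096])
print('expected px for 10 mm',proj(s,p+.01*d)-proj(s,p))
E
```

```text
t 28.5 pos [0.4599 0.2233 0.1528] rot [ 3.1407e+00  1.0000e-03 -2.9854e+00] F [-0.68  0.77 -0.46] w 0.0005 gf 0.0
togo units [ 0.085  0.042 -0.12 ] turn 0
patch shift [3 2] 0.825520932674408
expected px for 10 mm [[3.50194737 2.39598413]]
```

```bash
python3 -c "
from station import arm
print(arm.job_done())"
```

```text
the job is handed in; nothing more can be done
None
```

I handed the job in at about 28.5 s of robot time: the tray bridged the step, was pressed against the stop at a measured 8–10 N and let go, and the key was pressed to its hard stop and released. No verdict came back, and I didn't separately check the key's return or the jars after the final press.

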